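Swap two pipes on their cradles and chock them

ROBOT

A 6-joint arm with a two-finger parallel gripper is mounted at the origin on the work surface. World frame = base frame: x ahead of the robot, y to its left, z up, the work surface at z = 0. Lengths are in m, angles in rad, forces in N, time in s.
With the tool pointing down it reaches from about 0.275 to 0.825 m from the base axis. Payload 5.2 kg.
Tool frame: the origin (TCP) lies between the finger pads; the fingertips stand 14 mm ahead of it and the grasp point (between the pads) lies 5 mm behind it (manip.tcp_to_tips is the distance from the TCP to the fingertips, in m); z points along the fingers, y is the line along which they close (so a half turn about z gives the same grasp; the last joint's range is limited). The gripper opens to 93 mm and grips with 3 to 60 N. Pads are 15 mm wide; open, the fingers measure 128 mm over their backs; the gripper's body (75 mm by 188 mm) begins 65 mm behind the grasp point.
Start: joints at [-1.377, 0.259, 1.535, -0, 1.348, -0.203], TCP at [0.213, -0.507, 0.233] pointing down, gripper open.
Joint ranges: [-3.14, 3.14], [-0.91, 2.08], [0.19, 2.58], [-1.22, 4.36], [0.22, 2.71], [-3.12, 3.12]. Speed limits (rad/s): [2.57, 2.57, 3.14, 3.14, 3.14, 3.14].

INTERFACE

Orientations are given as a unit quaternion [w, x, y, z].
In Python, from rig import state, optics, workorder, manip gives the robot as it stands.
- The arm moves only by the shell command python3 -m pendant 'ROWS' [FORCE]. ROWS is JSON, a list that holds one entry, the list of rows, each a list of 7 numbers: the turn, a rotation vector about the world's x, y, z in degrees, then the shift along the world's x, y, z in cm, then the finger opening in cm, from 0 to 9.3. A call has 1 to 20 rows; each row is the pose to reach, as a shift and turn from the pose commanded when the call began; what a row does not reach only later rows make up. A row lasts 1/8 s, in which the tool goes at most 62.5 mm and 10.7 degrees, less where a joint would pass 70% of its speed; a pose out of reach is approached as far as the arm can. A call with a gripper value outside its range is refused whole. The fingers move at their own pace and stop on an object; FORCE is the grip in N (left out, the last holds). Time passes only in rows, so rows that repeat a pose let the fingers close. It gives the time, the measured TCP pose, the force, the opening and the grip force at its end, in the units of the state.
- state(): the state, without advancing time (a new reading comes with each control period).
- optics.read_camera(name): name is "scene" or "side" or "wrist"; returns a dict with "pixels" (420x560x3 uint8, red, green, blue), "z_map" (420x560 float32, m along the optical axis (not along the pixel's ray), 0 where there is no reading), "camera_matrix" (3x3 intrinsics, pixels), "dist" ([k1, k2, p1, p2, k3] as OpenCV has them; the pictures are not rectified), "cam_to_world" (4x4, takes a point from camera to world coordinates). Camera axes: x right, y down, z forward; pixel columns grow to the right and rows downward; lengths in m; the calibration is good to about 2 mm. A picture is of the moment at which its call begins.
- workorder.hand_in(): hands the job in; it is judged then, once.
The state is a dict: "time_s": time; "joint_pos": joint angles; "joint_velocities": joint speeds; "joint_efforts": joint torques, N m; "tool_pos": TCP position; "orientation": TCP orientation; "contact_force": force on the tool from outside, world axes, zero at the start; "torque": the same for the moment, N m; "opening": opening from 0.0 (shut) to 1.0 (fully open); "grip_force": force on a finger pad.
Only numpy, scipy, OpenCV 4.12 (cv2) and the standard library are available. Lean on these libraries where they do the work, as an engineer would, in place of code of your own. Each camera call takes 0.05 s, during which the arm holds its last target. There are 200 camera calls.

TASK

The thick and the thin pipe are lying in each other's steel cradles: swap them, so that the thick pipe lies in the larger steel cradle and the thin pipe in the smaller one, each seated in the V and centred lengthwise; the empty wooden rest is free for parking one on the way. Then stop each pipe from rolling by standing a wooden chock in the pocket on its cradle's low side, flat on the plate, halfway along, with a sloping face to the pipe. Leave the brown bottle standing where it is.

Things in the scene. Friction and masses are not known exactly. Their poses are not given: they have to be found in the camera images.
- thick_pipe: loose thick black plastic pipe piece with fine lengthwise stripes, 50 mm in outside diameter and 210 mm long, about 160 g; at the start it lies in the smaller steel cradle. Origin at its middle on its axis; x along its axis (it may be rolled to any angle about x).
- thin_pipe: loose thin black plastic pipe piece with fine lengthwise stripes, 32 mm in outside diameter and 170 mm long, about 80 g; at the start it lies in the larger steel cradle. Origin at its middle on its axis; x along its axis (it may be rolled to any angle about x).
- wide_cradle: larger fixed steel cradle: plate 154 mm long (x), 8 thick, y -82 to 52; V stands 14 thick at x +-68. Origin: underside, below the V line; x along V, y across. 90 deg V, bottom at z 12 (pipe axis at z 12 + 1.414 r). Flank tops: +y side y 44, z 56; low side y -27, z 39. Chock pocket: the plate on the low -y side between the stands, out to a lip (y -77, 8 high); chock centre there: x 0, y -50.
- narrow_cradle: smaller fixed steel cradle: plate 134 mm long (x), 8 thick, y -73 to 35; V stands 14 thick at x +-58. Origin: underside, below the V line; x along V, y across. 90 deg V, bottom at z 12 (pipe axis at z 12 + 1.414 r). Flank tops: +y side y 27, z 39; low side y -20, z 32. Chock pocket: the plate on the low -y side between the stands, out to a lip (y -68, 8 high); chock centre there: x 0, y -41.
- spare_rest: fixed wooden parking rest, empty at the start: base 150 x 90 x 8 mm, two wooden V stands 14 mm thick at x = +-62, both flanks alike (top edges at y = +-30, z = 42). Origin: underside, below the V line; x along V, y across. 90 degree V, bottom at z = 12 mm, as on the steel cradles.
- chock_a: loose plain wooden chock, 50 g, one of two alike (either goes with either pipe), standing upright: 30 mm thick (its x), 45 high, 36 wide (its y) at the foot, 22 at the top, both y faces sloping. Origin: centre of its underside. Grip it by the two parallel faces 30 mm apart. In the pocket its x lies along the pipe.
- chock_b: loose plain wooden chock, 50 g, one of two alike (either goes with either pipe), standing upright: 30 mm thick (its x), 45 high, 36 wide (its y) at the foot, 22 at the top, both y faces sloping. Origin: centre of its underside. Grip it by the two parallel faces 30 mm apart. In the pocket its x lies along the pipe.
- bottle: brown glass bottle with a black cap, 66 mm in diameter and 150 mm tall, standing loose on the far side of the bench; origin at the centre of its underside, z up. Not to be moved.
Not all that is in view belongs to the job. What is shaped like the thin_pipe but green or orange is not meant.

How it is judged:
By the outcome, as a careful person would: the job done as asked, in the order asked, and still so for the second after the job is handed in, with the robot touching nothing.
It also fails if it takes over 134 s, if anything falls off the work surface, if the arm or the gripper's body presses on something with over 40 N, if the wrist force passes 120 N, or if a joint passes its speed limit or range.

## Working session

There is one attempt and no reset: what is moved stays moved. The work goes in short steps, Python scripts to look and compute and a shell command to move; the robot and the scene stay as the last step left them, time stands still between calls to the robot, and variables do not carry over. Pictures are saved under pics/ and viewed, at most 14 in all, crops included, and the job is handed in when it is done.

```bash
ls; mkdir -p pics
cat > h.py <<'E'
import numpy as np, cv2
from rig import state, optics, workorder, manip
def grab(n,f=None):
    d=optics.read_camera(n)
    if f: cv2.imwrite('pics/'+f,cv2.cvtColor(d['pixels'],cv2.COLOR_RGB2BGR))
    return d
def cloud(d):
    K=d['camera_matrix'];h,w=d['z_map'].shape
    uv=np.stack(np.meshgrid(np.arange(w),np.arange(h)),-1).reshape(-1,1,2).astype(np.float64)
    n=cv2.undistortPoints(uv,K,np.array(d['dist'])).reshape(h,w,2)
    z=d['z_map'][...,None]
    p=np.concatenate([n*z,z],-1)
    T=d['cam_to_world']
    P=p@T[:3,:3].T+T[:3,3]
    P[d['z_map']==0]=np.nan
    return P
E
python3 - <<'E'
from h import *
for n in ('scene','side'):
    d=grab(n,n+'0.png'); np.savez(n+'0.npz',**d)
    print(n,d['cam_to_world'].round(3).tolist(),d['camera_matrix'].tolist())
print(state())
E
```

```text
pics
scene [[-0.309, 0.755, -0.579, 1.086], [0.951, 0.247, -0.185, 0.045], [0.003, -0.608, -0.794, 0.799], [0.0, 0.0, 0.0, 1.0]] [[382.46136216499514, 0.0, 277.1518127952339], [0.0, 382.46136216499514, 208.41029755364983], [0.0, 0.0, 1.0]]
side [[-0.933, -0.192, 0.305, 0.205], [-0.36, 0.454, -0.815, 0.687], [0.018, -0.87, -0.493, 0.556], [0.0, 0.0, 0.0, 1.0]] [[438.2374823249506, 0.0, 276.87317826816104], [0.0, 438.2374823249506, 208.4941172675296], [0.0, 0.0, 1.0]]
{'time_s': 0.1, 'joint_pos': array([-1.37678882e+00,  2.59288056e-01,  1.53593743e+00,  3.22642737e-05,
        1.34801714e+00, -2.02828942e-01]), 'joint_velocities': array([-0.00110815, -0.00329611, -0.00339006, -0.00081658,  0.00045311,
       -0.00026422]), 'joint_efforts': array([ 2.43132556e-03, -4.38212550e+01, -2.84641850e+01,  7.21909781e-02,
        3.62802297e-02, -4.99148473e-05]), 'tool_pos': array([ 0.21250398, -0.50679389,  0.23190571]), 'orientation': array([-8.24911924e-04,  9.80379973e-01,  1.97115263e-01,  1.93691504e-05]), 'contact_force': array([-0.1202272 , -0.1915973 , -0.62314684]), 'torque': array([-0.0388941 ,  0.02673422, -0.00470376]), 'grip_force': 0.0, 'opening': 0.9963490378416479}
```

View pics/scene0.png

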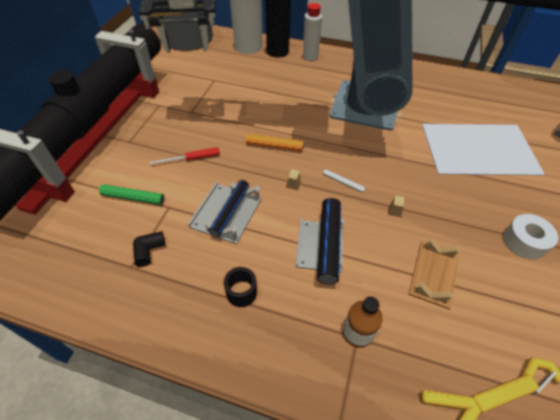

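View pics/side0.png

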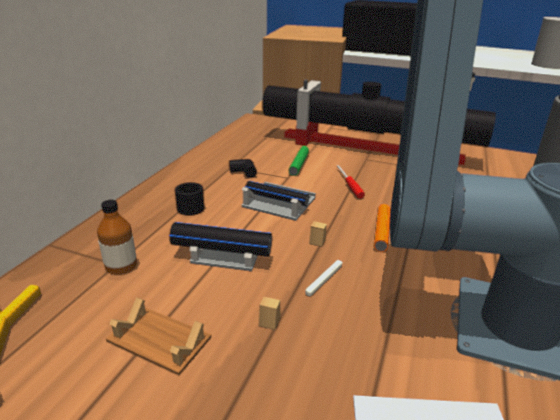

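The scene view shows the thick pipe at (329,240), the thin pipe at (229,208), the chocks at (293,178) and (398,204), the rest at (435,272) and the bottle at (364,322). The side view shows the same layout. Next I measure.

```bash
cat > m.py <<'E'
from h import *
from numpy import *
def axisfit(P,m,zlo,zhi):
    q=P[m]; q=q[isfinite(q).all(1)&(q[:,2]>zlo)&(q[:,2]<zhi)]
    c,(w,l),a=cv2.minAreaRect((q[:,:2]*1000).astype(float32))
    print('  n',len(q),'rect c',round(c[0],1),round(c[1],1),'size',round(w,1),round(l,1),'ang',round(a,2),'z',percentile(q[:,2],[2,50,98]).round(4))
    return q
E
python3 - <<'E'
from m import *
for n in ('scene','side'):
    d=dict(load(n+'0.npz')); P=cloud(d); im=d['pixels'].astype(int); hsv=cv2.cvtColor(d['pixels'],cv2.COLOR_RGB2HSV)
    dark=(im.max(2)<70)|((hsv[...,0]>100)&(hsv[...,0]<135)&(hsv[...,1]>90))
    def roi(x0,x1,y0,y1):
        m=zeros(dark.shape,bool); m[y0:y1,x0:x1]=1; return m
    R={'scene':dict(thick=(300,355,190,290),thin=(205,255,175,240),ca=(285,303,166,190),cb=(388,408,193,217),rest=(405,465,235,310),wide=(185,265,178,245),nar=(290,350,215,275),bot=(335,390,290,350)),
       'side':dict(thick=(165,275,220,258),thin=(240,312,180,206),ca=(307,329,220,247),cb=(257,283,295,330),rest=(100,215,298,370),wide=(238,320,180,218),nar=(185,262,240,270),bot=(90,140,200,275))}[n]
    print(n, 'table z', nanmedian(P[280:330,60:90,2]) if n=='scene' else nanmedian(P[250:260,340:370,2]))
    wood=(hsv[...,1]>60)
    for k,v in R.items():
        print(k); r=roi(*v)
        if k in('thick','thin'): axisfit(P,r&dark,.02,.12)
        elif k[0]=='c': axisfit(P,r,.012,.06);axisfit(P,r,.042,.06)
        elif k=='rest': axisfit(P,r,.005,.06);axisfit(P,r,.02,.06)
        elif k=='bot': axisfit(P,r,.01,.2);axisfit(P,r,.135,.2)
        else:
            axisfit(P,r&~dark&(hsv[...,1]<90),.004,.014); axisfit(P,r&~dark&(hsv[...,1]<90),.018,.06)
    for k in('wide','nar','thick'):
        pass
d=cv2.imread('pics/scene0.png'); cv2.imwrite('pics/z0.png',cv2.resize(d[160:300,180:480],None,fx=2.6,fy=2.6,interpolation=cv2.INTER_CUBIC))
E
```

```text
scene table z -0.0015875592964810226
thick
  n 1628 rect c 587.8 11.1 size 208.8 45.1 ang 11.36 z [0.0377 0.0676 0.0727]
thin
  n 676 rect c 564.6 -247.3 size 30.9 167.6 ang 85.2 z [0.0306 0.0464 0.0508]
ca
  n 184 rect c 412.7 -122.7 size 30.3 33.0 ang 86.05 z [0.0127 0.0373 0.0458]
  n 64 rect c 412.3 -124.1 size 22.7 32.5 ang 87.06 z [0.0424 0.044  0.0462]
cb
  n 211 rect c 419.4 153.4 size 34.9 30.5 ang 8.39 z [0.0131 0.0374 0.0459]
  n 82 rect c 418.2 152.9 size 33.1 22.7 ang 6.58 z [0.0423 0.0443 0.0462]
rest
  n 2283 rect c 573.2 264.6 size 90.2 153.3 ang 84.9 z [0.0052 0.0079 0.039 ]
  n 411 rect c 573.3 264.4 size 72.1 141.0 ang 84.9 z [0.0207 0.0308 0.0416]
wide
  n 1553 rect c 558.6 -263.9 size 136.3 156.1 ang 86.16 z [0.0043 0.0067 0.0131]
  n 397 rect c 562.9 -241.0 size 83.9 168.8 ang 85.82 z [0.0194 0.0356 0.054 ]
nar
  n 944 rect c 581.1 -6.2 size 136.3 107.5 ang 10.4 z [0.0043 0.0069 0.0129]
  n 119 rect c 596.3 19.2 size 167.0 57.0 ang 11.0 z [0.022  0.0558 0.0597]
bot
  n 1473 rect c 768.4 120.0 size 66.3 59.1 ang 77.73 z [0.0163 0.0993 0.1503]
  n 257 rect c 764.9
[... 514 characters left out ...]
.0 151.4 size 30.4 25.0 ang 0.67 z [0.0421 0.0437 0.0455]
rest
  n 3985 rect c 571.2 261.8 size 92.6 151.6 ang 84.93 z [0.0054 0.0077 0.039 ]
  n 720 rect c 571.9 261.7 size 72.4 142.2 ang 84.86 z [0.0205 0.0299 0.0413]
wide
  n 786 rect c 556.2 -266.8 size 140.2 154.5 ang 86.15 z [0.0046 0.007  0.0134]
  n 260 rect c 559.0 -230.0 size 62.9 169.7 ang 87.89 z [0.0186 0.0369 0.0537]
nar
  n 746 rect c 572.9 21.6 size 132.9 48.8 ang 10.32 z [0.0046 0.0069 0.0127]
  n 165 rect c 571.2 30.7 size 137.1 25.0 ang 11.45 z [0.0183 0.0297 0.0377]
bot
  n 1959 rect c 754.3 127.5 size 66.0 49.1 ang 41.18 z [0.013  0.0792 0.149 ]
  n 180 rect c 760.3 120.4 size 28.3 28.2 ang 29.79 z [0.1355 0.1471 0.1503]
```

View pics/z0.png

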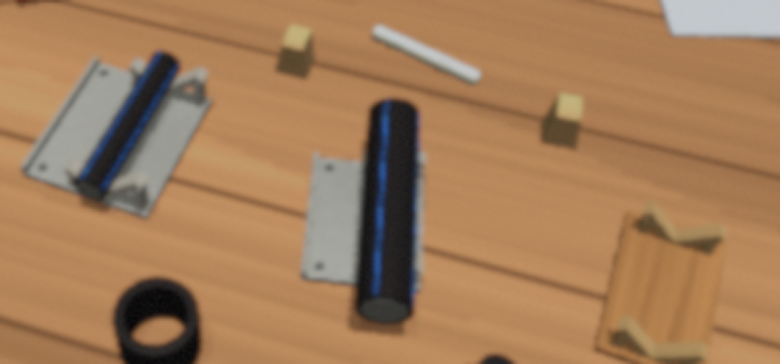

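The crop shows the pocket side of both cradles on the left, towards -y, with the chocks and the empty rest on the right. I'll move over the wide cradle for a wrist view.

```bash
python3 -m pendant '[[[0,0,-10,8,6,3,9.3],[0,0,-20,16,12,6,9.3],[0,0,-26.6,24,18,8,9.3],[0,0,-26.6,30,22,8,9.3],[0,0,-26.6,34.3,25.7,8,9.3],[0,0,-26.6,34.3,25.7,8,9.3],[0,0,-26.6,34.3,25.7,8,9.3],[0,0,-26.6,34.3,25.7,8,9.3],[0,0,-26.6,34.3,25.7,8,9.3]]]'
python3 - <<'E'
from h import *
d=grab('wrist','w1.png'); np.savez('w1.npz',**d); print(d['cam_to_world'].round(3).tolist(), state()['joint_pos'])
E
```

```text
time_s: 1.23
tool_pos: [0.5553, -0.2501, 0.3119]
orientation: [-0.0, 0.999, -0.033, -0.001]
contact_force: [-1.0, -0.4, 0.9]
opening: 0.999
grip_force: 0.0
[[-0.067, -0.96, -0.273, 0.631], [-0.998, 0.064, 0.018, -0.255], [-0.0, 0.274, -0.962, 0.464], [0.0, 0.0, 0.0, 1.0]] [-6.07155627e-01  3.30732890e-01  1.24491620e+00 -6.85389697e-04
  1.56735201e+00  1.03148387e+00]
```

View pics/w1.png

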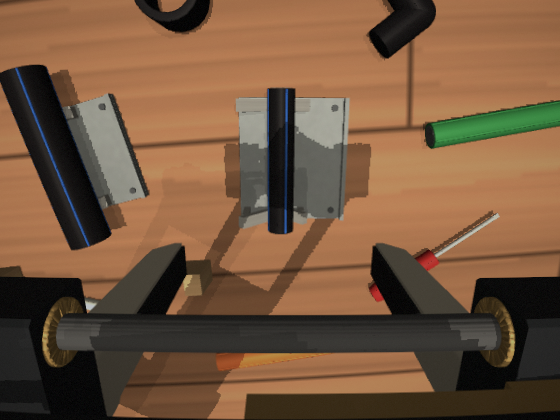

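The wrist view shows the wide cradle with the thin pipe at (280,160), the narrow cradle with the thick pipe at (60,160), and the fingers at the bottom.

```bash
cat >> m.py <<'E'
def roi(m,x0,x1,y0,y1):
    r=zeros_like(m); r[y0:y1,x0:x1]=m[y0:y1,x0:x1]; return r
def prep(d):
    P=cloud(d); im=d['pixels'].astype(int); hsv=cv2.cvtColor(d['pixels'],cv2.COLOR_RGB2HSV)
    dark=(im.max(2)<60)|((hsv[...,0]>100)&(hsv[...,0]<135)&(hsv[...,1]>90))
    return P,dark,hsv[...,1]<90
E
python3 - <<'E'
from m import *
d=dict(load('w1.npz')); P,dk,gr=prep(d)
print('table',nanmedian(P[20:60,20:100,2]),nanmedian(P[60:120,450:540,2]))
al=ones_like(dk)
print('thin');axisfit(P,roi(dk,255,305,80,240),.03,.07)
print('wideplate');axisfit(P,roi(al,220,365,85,245),.005,.012)
print('wide stands');axisfit(P,roi(~dk,220,365,85,245),.018,.07)
print('thick');axisfit(P,roi(dk,0,112,60,252),.035,.09)
print('nar');axisfit(P,roi(al,60,150,90,215),.005,.012)
E
```

```text
table -8.699038301535067e-05 0.00016359651867553504
thin
  n 3754 rect c 561.4 -259.5 size 43.4 169.3 ang 86.22 z [0.0406 0.0486 0.0515]
wideplate
  n 8136 rect c 560.1 -266.0 size 129.8 153.1 ang 85.86 z [0.0062 0.008  0.0099]
wide stands
  n 1327 rect c 561.2 -268.4 size 130.2 170.8 ang 85.95 z [0.0244 0.0384 0.0554]
thick
  n 8709 rect c 585.2 7.5 size 209.7 48.4 ang 10.82 z [0.0402 0.0678 0.0731]
nar
  n 4530 rect c 585.1 -31.3 size 134.6 68.6 ang 10.94 z [0.0061 0.008  0.0106]
```

```bash
python3 -m pendant '[[[0,0,7,0.6,6,0,9.3],[0,0,14.7,1.2,12,0,9.3],[0,0,14.7,2,18,0,9.3],[0,0,14.7,2.5,24,0,9.3],[0,0,14.7,2.5,26.2,0,9.3],[0,0,14.7,2.5,26.2,0,9.3],[0,0,14.7,2.5,26.2,0,9.3],[0,0,14.7,2.5,26.2,0,9.3]]]'
python3 - <<'E'
from m import *
d=grab('wrist','w2.png'); np.savez('w2.npz',**d)
E
```

```text
time_s: 2.28
tool_pos: [0.5805, 0.0097, 0.3126]
orientation: [0.0, 0.996, 0.093, -0.0]
contact_force: [0.8, 0.7, 1.2]
opening: 0.997
grip_force: 0.0
```

View pics/w2.png

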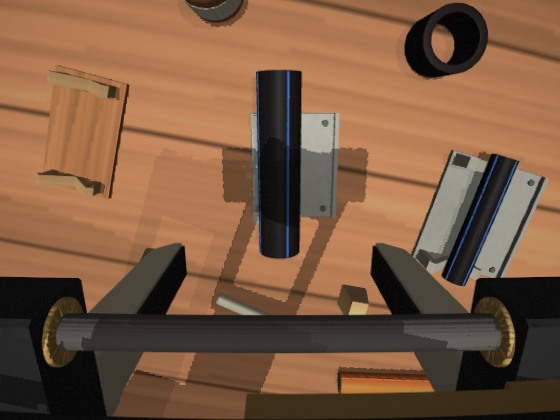

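The thick pipe is at (278,165) on the narrow plate at (295,165), the rest is at (85,130) and the thin pipe is at (480,220).

Run:
```python
from m import *
d=dict(load('w2.npz')); P,dk,gr=prep(d)
al=ones_like(dk)
print('thick');axisfit(P,roi(dk,245,310,60,265),.052,.09)
print('nar plate');axisfit(P,roi(al,243,345,105,222),.0055,.012)
print('rest');axisfit(P,roi(al,30,135,55,205),.005,.05);axisfit(P,roi(al,30,135,55,205),.02,.05)
print('thin');axisfit(P,roi(al,435,525,145,290),.0415,.056)
print('thin');axisfit(P,roi(dk,435,525,145,290),.035,.0535)
print('chock?');axisfit(P,roi(al,335,370,283,315),.035,.05)
print(state()['tool_pos'])
```

```text
thick
  n 7772 rect c 584.7 9.5 size 208.9 48.9 ang 11.06 z [0.0567 0.0694 0.0731]
nar plate
  n 3806 rect c 581.0 -8.3 size 133.4 103.6 ang 10.81 z [0.0063 0.008  0.01  ]
rest
  n 8582 rect c 573.5 261.1 size 92.6 150.9 ang 84.99 z [0.0062 0.0083 0.0399]
  n 1339 rect c 573.5 260.8 size 73.5 138.9 ang 85.11 z [0.0205 0.0323 0.042 ]
thin
  n 3168 rect c 563.3 -234.4 size 65.0 170.2 ang 85.89 z [0.0419 0.0489 0.0531]
thin
  n 3410 rect c 563.1 -235.6 size 60.9 169.3 ang 86.24 z [0.0361 0.0481 0.0516]
chock?
  n 331 rect c 414.7 -127.8 size 25.1 26.1 ang 87.91 z [0.0354 0.0447 0.0465]
[0.58057164 0.00999099 0.31255423]
```

```bash
python3 -m pendant '[[[0,0,0.3,0.4,-0.2,-6,9.3],[0,0,0.3,0.4,-0.2,-12,9.3],[0,0,0.3,0.4,-0.2,-18,9.3],[0,0,0.3,0.4,-0.2,-18,9.3],[0,0,0.3,0.4,-0.2,-18,9.3],[0,0,0.3,0.4,-0.2,-18,9.3]]]'
```

```text
time_s: 3.08
tool_pos: [0.5868, 0.0092, 0.1359]
orientation: [0.001, 0.995, 0.097, 0.003]
contact_force: [0.0, -0.5, 0.5]
opening: 0.998
grip_force: 0.0
```

```bash
python3 -m pendant '[[[0,0,0,0,0,0,9.3],[0,0,0,0,0,0,9.3],[0,0,0,0,0,0,9.3]]]'
```

```text
time_s: 3.45
tool_pos: [0.5847, 0.0098, 0.1331]
orientation: [0.0, 0.995, 0.097, 0.0]
contact_force: [-0.0, 0.8, -0.6]
opening: 0.999
grip_force: 0.0
```

```bash
python3 -m pendant '[[[0,0,0,0,0,-4,9.3],[0,0,0,0,0,-7,9.3],[0,0,0,0,0,-9.1,9.3],[0,0,0,0,0,-9.1,9.3],[0,0,0,0,0,-9.1,9.3],[0,0,0,0,0,-9.1,4.6],[0,0,0,0,0,-9.1,4.6],[0,0,0,0,0,-9.1,4.6],[0,0,0,0,0,-9.1,4.6],[0,0,0,0,0,-9.1,4.6],[0,0,0,0,0,-9.1,4.6],[0,0,0,0,0,-9.1,4.6]]]' 25
```

```text
time_s: 4.95
tool_pos: [0.5846, 0.0097, 0.0417]
orientation: [0.0, 0.995, 0.097, 0.0]
contact_force: [-0.1, -0.6, 0.6]
opening: 0.528
grip_force: 25.0
```

```bash
python3 -m pendant '[[[0,0,0,0,0,3,4.6],[0,0,0,0,0,8,4.6],[0,0,-6,-0.3,5,11,4.6],[0,0,-12,-0.6,11,11,4.6],[0,0,-16,-1.1,17,11,4.6],[0,0,-16,-1.1,22,11,4.6],[0,0,-16,-1.1,25.1,11,4.6],[0,0,-16,-1.1,25.1,9,4.6],[0,0,-16,-1.1,25.1,6,4.6],[0,0,-16,-1.1,25.1,3.5,4.6],[0,0,-16,-1.1,25.1,3.5,4.6],[0,0,-16,-1.1,25.1,3.5,4.6],[0,0,-16,-1.1,25.1,3.5,4.6]]]'
```

```text
time_s: 6.58
tool_pos: [0.5745, 0.2609, 0.0781]
orientation: [-0.0, 0.999, -0.042, 0.001]
contact_force: [0.4, -0.4, -1.7]
opening: 0.531
grip_force: 25.0
```

Run:
```python
from m import *
for n in('scene','side','wrist'):
    d=grab(n,n+'3.png'); np.savez(n+'3.npz',**d)
a=cv2.imread('pics/scene3.png')[180:340,200:500]; b=cv2.imread('pics/side3.png')[170:400,60:340]; w=cv2.imread('pics/wrist3.png')
f=lambda i:cv2.resize(i,(400,300))
cv2.imwrite('pics/c3.png',np.vstack([np.hstack([f(a),f(b)]),np.hstack([f(w),f(w)*0])]))
```

```text
(no output)
```

View pics/c3.png

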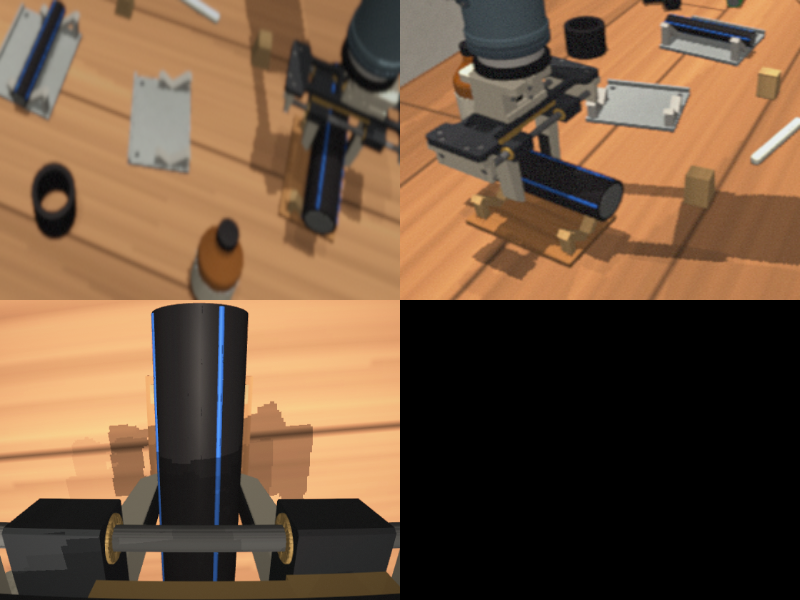

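The thick pipe hangs above the rest, aligned with it, and the narrow cradle is empty. I lower, release and rise.

```bash
python3 -m pendant '[[[0,0,0,0,0,-2,4.6],[0,0,0,0,0,-3.3,4.6],[0,0,0,0,0,-3.55,4.6],[0,0,0,0,0,-3.55,4.6],[0,0,0,0,0,-3.55,4.6]]]'
python3 -m pendant '[[[0,0,0,0,0,0,6],[0,0,0,0,0,0,7.5],[0,0,0,0,0,0,9.3],[0,0,0,0,0,0,9.3],[0,0,0,0,0,0,9.3],[0,0,0,0,0,3,9.3],[0,0,0,0,0,9,9.3],[0,0,0,0,0,15,9.3],[0,0,0,0,0,21,9.3],[0,0,7,0.2,-6,27,9.3],[0,0,15.9,0.6,-12,27,9.3],[0,0,15.9,0.6,-18,27,9.3],[0,0,15.9,0.6,-24,27,9.3],[0,0,15.9,0.6,-25.1,27,9.3],[0,0,15.9,0.6,-25.1,27,9.3],[0,0,15.9,0.6,-25.1,27,9.3],[0,0,15.9,0.6,-25.1,27,9.3]]]'
python3 - <<'E'
from m import *
d=grab('wrist','w4.png'); np.savez('w4.npz',**d)
E
```

```text
time_s: 7.35
tool_pos: [0.5737, 0.2608, 0.0415]
orientation: [-0.0, 0.999, -0.042, 0.0]
contact_force: [-0.7, 0.8, 0.1]
opening: 0.53
grip_force: 25.0
time_s: 9.48
tool_pos: [0.5796, 0.0116, 0.3111]
orientation: [-0.0, 0.995, 0.097, 0.0]
contact_force: [0.2, 0.1, -0.1]
opening: 1.002
grip_force: 0.0
```

View pics/w4.png

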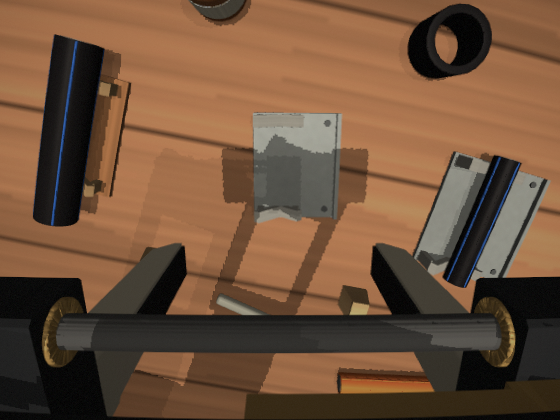

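The thick pipe lies in the rest at (70,130). The narrow cradle at (297,167) is empty and in full view.

Run:
```python
from m import *
d=dict(load('w4.npz')); P,dk,gr=prep(d); al=ones_like(dk)
print('nar plate');axisfit(P,roi(al,240,350,103,230),.0055,.02)
print('stands');q=axisfit(P,roi(al,240,350,103,230),.012,.05)
c=array([.581,-.0095]);a=radians(10.9);u=array([cos(a),sin(a)]);v=array([-sin(a),cos(a)])
q=P[roi(al,240,350,103,230)];q=q[isfinite(q).all(1)]
L=(q[:,:2]-c)@u; V=(q[:,:2]-c)@v
for s in(-1,1):
    for lo,hi in((.014,.017),(.021,.025),(.028,.031)):
        m=(q[:,2]>lo)&(q[:,2]<hi)&(L*s>.04)&(abs(V)<.065)
        if m.sum(): print(s,lo,m.sum(),'L',percentile(L[m],[3,97]).round(4),'V',sort(V[m])[[0,-1]].round(4),median(V[m]).round(4))
print('thick');axisfit(P,roi(dk,25,110,30,230),.052,.09)
```

```text
nar plate
  n 8132 rect c 581.6 -10.7 size 133.3 108.3 ang 11.08 z [0.0063 0.0081 0.0171]
stands
  n 1697 rect c 582.1 -11.7 size 133.3 106.6 ang 10.71 z [0.0129 0.0216 0.0385]
-1 0.014 143 L [-0.0643 -0.0413] V [-0.0553  0.0456] -0.0501
-1 0.021 87 L [-0.0634 -0.0498] V [-0.0055  0.0477] 0.0275
-1 0.028 86 L [-0.0631 -0.0499] V [-0.0066  0.0512] 0.001
1 0.014 159 L [0.0418 0.0663] V [-0.0545  0.024 ] -0.0498
1 0.021 86 L [0.0517 0.0645] V [0.0038 0.0323] 0.0264
1 0.028 95 L [0.051  0.0648] V [-0.0067  0.0369] -0.0005
thick
  n 8046 rect c 574.0 260.0 size 49.9 210.1 ang 85.06 z [0.0535 0.0691 0.0731]
```

Run:
```python
from m import *
for f,r in(('w1.npz',(255,305,80,240)),('w4.npz',(435,525,145,290)),('w2.npz',(435,525,145,290))):
    d=dict(load(f)); P,dk,gr=prep(d)
    q=P[roi(dk,*r)]; q=q[isfinite(q).all(1)&(q[:,2]>.0485)&(q[:,2]<.0535)]
    a=radians(-4.0);u=array([cos(a),sin(a)]);v=array([-sin(a),cos(a)])
    L=q[:,:2]@u;V=q[:,:2]@v; k=abs(V-median(V))<.012
    Lc=L[k];Vc=V[k]; s=polyfit(Lc,Vc,1); mid=(percentile(Lc,.5)+percentile(Lc,99.5))/2
    print(f,k.sum(),'len',percentile(Lc,99.5)-percentile(Lc,.5),'mid',mid,'Vmed',median(Vc),'slope deg',degrees(s[0]),'xy',mid*u+median(Vc)*v)
```

```text
w1.npz 1933 len 0.16634358006674899 mid 0.5784091099617802 Vmed -0.21376721573336258 slope deg -0.0876005517039138 xy [ 0.56208849 -0.25359427]
w4.npz 1571 len 0.1667119995249603 mid 0.5781819100100589 Vmed -0.21198179751965718 slope deg 0.0043035853475840505 xy [ 0.56198639 -0.25179735]
w2.npz 1562 len 0.16707613603699079 mid 0.5781354383086345 Vmed -0.21198542180514546 slope deg -0.04091390033308729 xy [ 0.56193977 -0.25179773]
```

```bash
python3 -m pendant '[[[0,0,-7,-0.4,-6,0,9.3],[0,0,-15.1,-0.8,-12,0,9.3],[0,0,-15.1,-1.4,-18,0,9.3],[0,0,-15.1,-1.75,-24,-2,9.3],[0,0,-15.1,-1.75,-26.4,-7,9.3],[0,0,-15.1,-1.75,-26.4,-13,9.3],[0,0,-15.1,-1.75,-26.4,-18,9.3],[0,0,-15.1,-1.75,-26.4,-18,9.3],[0,0,-15.1,-1.75,-26.4,-18,9.3],[0,0,-15.1,-1.75,-26.4,-18,9.3],[0,0,-15.1,-1.75,-26.4,-18,9.3]]]'
python3 - <<'E'
from m import *
d=grab('wrist','w5.png'); np.savez('w5.npz',**d);print(state()['tool_pos'])
E
```

```text
time_s: 10.9
tool_pos: [0.5631, -0.2547, 0.1334]
orientation: [0.001, 0.999, -0.035, 0.002]
contact_force: [0.3, -0.5, 0.8]
opening: 0.998
grip_force: 0.0
[ 0.56286137 -0.25462884  0.1329068 ]
```

View pics/w5.png

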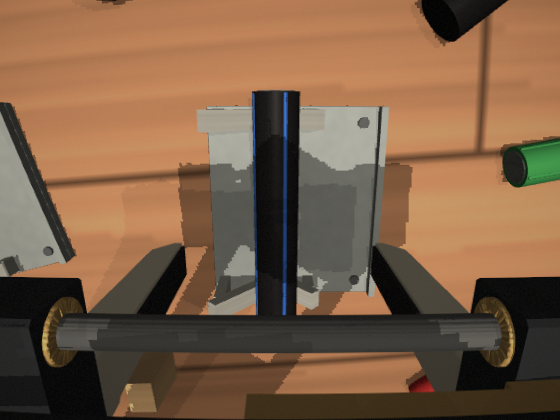

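The thin pipe at (276,200) is centred between the fingers. I descend and grip it.

```bash
python3 -m pendant '[[[0,0,0,-0.05,0.1,-4,9.3],[0,0,0,-0.05,0.1,-8,9.3],[0,0,0,-0.05,0.1,-10.3,9.3],[0,0,0,-0.05,0.1,-10.3,9.3],[0,0,0,-0.05,0.1,-10.3,9.3],[0,0,0,-0.05,0.1,-10.3,6],[0,0,0,-0.05,0.1,-10.3,2.8],[0,0,0,-0.05,0.1,-10.3,2.8],[0,0,0,-0.05,0.1,-10.3,2.8],[0,0,0,-0.05,0.1,-10.3,2.8],[0,0,0,-0.05,0.1,-10.3,2.8],[0,0,0,-0.05,0.1,-10.3,2.8],[0,0,0,-0.05,0.1,-10.3,2.8]]]' 20
```

```text
time_s: 12.58
tool_pos: [0.5615, -0.253, 0.0281]
orientation: [-0.0, 0.999, -0.035, -0.0]
contact_force: [0.1, 1.2, 0.3]
opening: 0.338
grip_force: 20.0
```

```bash
python3 -m pendant '[[[0,0,0,0,0,3,2.8],[0,0,0,0,0,8,2.8],[0,0,5,0.4,5,11,2.8],[0,0,14.9,0.8,11,11,2.8],[0,0,14.9,1.2,17,11,2.8],[0,0,14.9,1.6,22,11,2.8],[0,0,14.9,1.6,26.1,11,2.8],[0,0,14.9,1.6,26.1,9,2.8],[0,0,14.9,1.6,26.1,6,2.8],[0,0,14.9,1.6,26.1,3,2.8],[0,0,14.9,1.6,26.1,3,2.8],[0,0,14.9,1.6,26.1,3,2.8],[0,0,14.9,1.6,26.1,3,2.8]]]'
python3 - <<'E'
from m import *
print(state()['tool_pos'])
d=grab('wrist','w6.png'); P,dk,gr=prep(d)
q=P[roi(dk,225,330,40,280)]; q=q[isfinite(q).all(1)&(q[:,2]>.07)&(q[:,2]<.085)]
a=radians(10.9);u=array([cos(a),sin(a)]);v=array([-sin(a),cos(a)])
L=q[:,:2]@u;V=q[:,:2]@v;k=abs(V-median(V))<.012;print(len(q),'front end L',percentile(L[k],99.5),'want',.5691+.085,'V',median(V),degrees(polyfit(L[k],V[k],1)[0]))
E
```

```text
time_s: 14.2
tool_pos: [0.5787, 0.0075, 0.0596]
orientation: [0.0, 0.996, 0.094, 0.001]
contact_force: [0.3, -0.2, -0.1]
opening: 0.337
grip_force: 20.0
[0.57866923 0.0074819  0.0596461 ]
14725 front end L 0.6544706147852545 want 0.6541 V -0.10170625765559231 0.03798934809154766
```

```bash
python3 -m pendant '[[[0,0,0,0,0,-1.5,2.8],[0,0,0,0,0,-2.7,2.8],[0,0,0,0,0,-2.95,2.8],[0,0,0,0,0,-2.95,2.8],[0,0,0,0,0,-2.95,2.8],[0,0,0,0,0,-2.95,4],[0,0,0,0,0,-2.95,5.5],[0,0,0,0,0,-2.95,9.3],[0,0,0,0,0,-2.95,9.3],[0,0,0,0,0,-2.95,9.3],[0,0,0,0,0,-2.95,9.3],[0,0,0,0,0,0,9.3],[0,0,0,0,0,6,9.3],[0,0,0,0,0,12,9.3],[0,0,0,0,0,18,9.3],[0,0,0,0,0,25,9.3],[0,0,0,0,0,25,9.3],[0,0,0,0,0,25,9.3],[0,0,0,0,0,25,9.3]]]'
python3 - <<'E'
from m import *
d=grab('wrist','w7.png'); np.savez('w7.npz',**d); P,dk,gr=prep(d)
a=radians(10.9);u=array([cos(a),sin(a)]);v=array([-sin(a),cos(a)])
q=P[roi(dk,240,330,60,270)]; q=q[isfinite(q).all(1)&(q[:,2]>.044)&(q[:,2]<.056)]
L=q[:,:2]@u;V=q[:,:2]@v;k=abs(V-median(V))<.012
print('thin',len(q),percentile(L[k],[.5,99.5]),L[k].min()/2+L[k].max()/2,'want mid .5691','V',median(V),'z',percentile(q[:,2],98))
print('thick');axisfit(P,roi(dk,0,120,20,240),.052,.09)
print(state()['tool_pos'])
E
```

```text
time_s: 16.62
tool_pos: [0.5766, 0.0079, 0.3058]
orientation: [-0.001, 0.996, 0.094, -0.002]
contact_force: [0.2, -0.3, -0.4]
opening: 0.999
grip_force: 0.0
thin 3233 [0.48509999 0.65200442] 0.5683959292427974 want mid .5691 V -0.1018024795192348 z 0.05160257550419121
thick
  n 8290 rect c 573.5 259.3 size 49.8 210.6 ang 85.48 z [0.0534 0.069  0.0732]
[0.57665577 0.00786884 0.30578793]
```

View pics/w7.png

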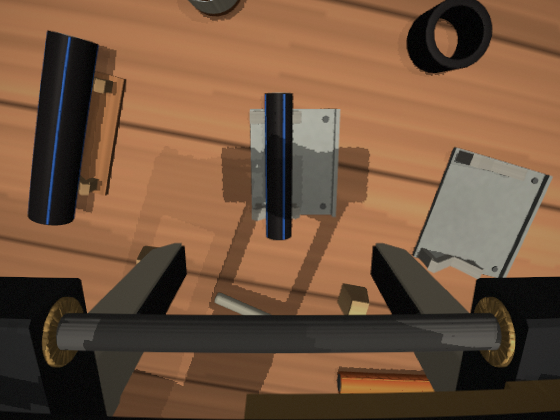

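The thin pipe is seated in the narrow cradle at (278,165), top at z 0.0516 as expected. Now I pick the thick pipe up from the rest.

```bash
python3 - <<'E'
from m import *
d=dict(load('w7.npz')); P,dk,gr=prep(d); al=ones_like(dk)
axisfit(P,roi(al,405,555,140,282),.0055,.02)
E
python3 -m pendant '[[[0,0,-8,-0.1,6,0,9.3],[0,0,-15.8,-0.2,12,0,9.3],[0,0,-15.8,-0.3,18,0,9.3],[0,0,-15.8,-0.3,24,-2,9.3],[0,0,-15.8,-0.3,25.2,-7,9.3],[0,0,-15.8,-0.3,25.2,-13,9.3],[0,0,-15.8,-0.3,25.2,-17,9.3],[0,0,-15.8,-0.3,25.2,-17,9.3],[0,0,-15.8,-0.3,25.2,-17,9.3],[0,0,-15.8,-0.3,25.2,-17,9.3],[0,0,-15.8,-0.3,25.2,-17,9.3]]]'
```

```text
n 10239 rect c 559.5 -267.7 size 137.2 154.5 ang 85.66 z [0.0063 0.0082 0.0168]
time_s: 18.05
tool_pos: [0.5755, 0.2599, 0.14]
orientation: [-0.0, 0.999, -0.043, 0.002]
contact_force: [-0.4, 1.1, -0.9]
opening: 1.0
grip_force: 0.0
```

```bash
python3 -m pendant '[[[0,0,0,0,0,-4,9.3],[0,0,0,0,0,-8,9.3],[0,0,0,0,0,-9.3,9.3],[0,0,0,0,0,-9.3,9.3],[0,0,0,0,0,-9.3,9.3],[0,0,0,0,0,-9.3,7],[0,0,0,0,0,-9.3,4.6],[0,0,0,0,0,-9.3,4.6],[0,0,0,0,0,-9.3,4.6],[0,0,0,0,0,-9.3,4.6],[0,0,0,0,0,-9.3,4.6],[0,0,0,0,0,-9.3,4.6]]]' 25
python3 - <<'E'
from rig import state
s=state();print(s['tool_pos'],s['orientation'])
E
```

```text
time_s: 19.55
tool_pos: [0.5747, 0.2607, 0.0454]
orientation: [-0.001, 0.999, -0.043, 0.0]
contact_force: [-0.3, 5.9, 0.6]
opening: 0.532
grip_force: 25.0
[0.57474104 0.26073186 0.04537407] [-7.44225058e-04  9.99060288e-01 -4.33346380e-02  3.09082097e-04]
```

```bash
python3 -m pendant '[[[0,0,0,0,0,2,4.6],[0,0,0,0,0,7,4.6],[0,0,0,0,-4,12,4.6],[0,0,0.9,-0.3,-10,12,4.6],[0,0,0.9,-0.5,-16,12,4.6],[0,0,0.9,-0.7,-22,12,4.6],[0,0,0.9,-0.9,-28,12,4.6],[0,0,0.9,-1.1,-34,12,4.6],[0,0,0.9,-1.3,-40,12,4.6],[0,0,0.9,-1.3,-46,12,4.6],[0,0,0.9,-1.3,-51.4,12,4.6],[0,0,0.9,-1.3,-51.4,9,4.6],[0,0,0.9,-1.3,-51.4,5,4.6],[0,0,0.9,-1.3,-51.4,3,4.6],[0,0,0.9,-1.3,-51.4,3,4.6],[0,0,0.9,-1.3,-51.4,3,4.6],[0,0,0.9,-1.3,-51.4,3,4.6]]]'
python3 - <<'E'
from m import *
print(state()['tool_pos'])
d=grab('wrist','w8.png'); P,dk,gr=prep(d)
q=P[roi(dk,190,360,2,280)]; q=q[isfinite(q).all(1)&(q[:,2]>.09)&(q[:,2]<.11)]
a=radians(-4.1);u=array([cos(a),sin(a)]);v=array([-sin(a),cos(a)])
L=q[:,:2]@u;V=q[:,:2]@v;k=abs(V-median(V))<.015;print(len(q),'front end L',percentile(L[k],99.5),'want',.5772+.105,'V',median(V),'want -.2125',degrees(polyfit(L[k],V[k],1)[0]),percentile(q[:,2],97),'zslope',polyfit(L[k],q[k,2],1))
E
```

```text
time_s: 21.68
tool_pos: [0.5623, -0.2548, 0.0766]
orientation: [0.001, 0.999, -0.035, 0.001]
contact_force: [0.6, 0.1, -1.2]
opening: 0.531
grip_force: 25.0
[ 0.56230639 -0.25483268  0.07657206]
27149 front end L 0.6828850244217852 want 0.6822 V -0.21380857301842024 want -.2125 0.08365813082964395 0.10399325131675709 zslope [-0.00554309  0.10537016]
```

View pics/w8.png

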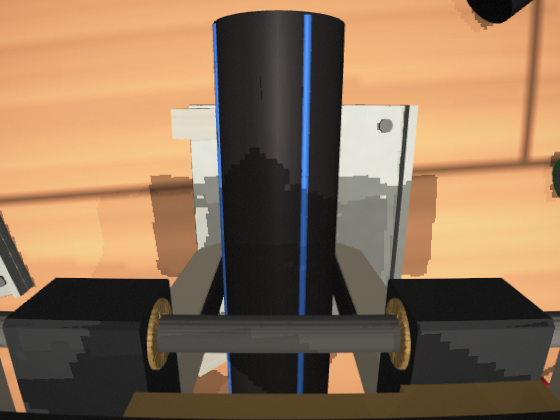

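The thick pipe hangs over the wide cradle, aligned with it. I lower and release, then look.

```bash
python3 -m pendant '[[[0,0,0,-0.05,0.1,-1.5,4.6],[0,0,0,-0.05,0.1,-2.8,4.6],[0,0,0,-0.05,0.1,-3.05,4.6],[0,0,0,-0.05,0.1,-3.05,4.6],[0,0,0,-0.05,0.1,-3.05,4.6],[0,0,0,-0.05,0.1,-3.05,6],[0,0,0,-0.05,0.1,-3.05,7.5],[0,0,0,-0.05,0.1,-3.05,9.3],[0,0,0,-0.05,0.1,-3.05,9.3],[0,0,0,-0.05,0.1,-3.05,9.3],[0,0,0,-0.05,0.1,0,9.3],[0,0,0,-0.05,0.1,6,9.3],[0,0,0,-0.05,0.1,12,9.3],[0,0,0,-0.05,0.1,18,9.3],[0,0,0,-0.05,0.1,24,9.3],[0,0,0,-0.05,0.1,24,9.3],[0,0,0,-0.05,0.1,24,9.3],[0,0,0,-0.05,0.1,24,9.3]]]'
python3 - <<'E'
from m import *
d=grab('wrist','w9.png'); np.savez('w9.npz',**d); P,dk,gr=prep(d); al=ones_like(dk)
print(state()['tool_pos'])
print('thick');axisfit(P,roi(dk,230,330,40,270),.052,.09)
print('plate');axisfit(P,roi(al,225,375,85,255),.0055,.02)
for n in('scene','side'):
    d=grab(n,n+'9.png'); P,dk,gr=prep(d); np.savez(n+'9.npz',**d)
d=dict(load('w9.npz'));h=cv2.cvtColor(d['pixels'],cv2.COLOR_RGB2HSV)
E
```

```text
time_s: 23.98
tool_pos: [0.5604, -0.2528, 0.313]
orientation: [-0.001, 0.999, -0.035, -0.002]
contact_force: [-0.2, -0.0, 0.6]
opening: 1.0
grip_force: 0.0
[ 0.56044807 -0.25284876  0.31304886]
thick
  n 7740 rect c 559.7 -253.1 size 49.0 209.0 ang 85.95 z [0.0563 0.0694 0.0731]
plate
  n 6966 rect c 559.3 -268.2 size 134.4 152.3 ang 86.02 z [0.0063 0.0081 0.0165]
```

View pics/w9.png

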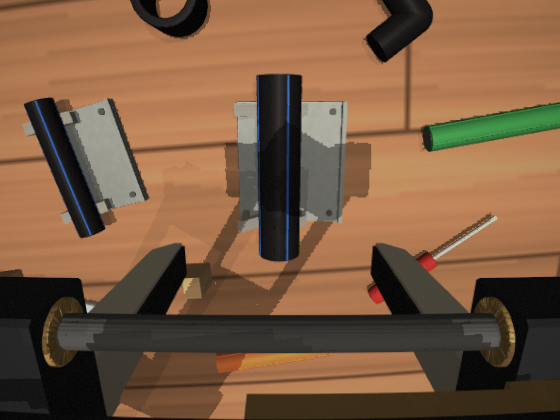

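Both pipes are seated and centred to about 1 mm. Next, chock A is at about (0.412, -0.126), with the tool turned so the fingers close along world x.

```bash
python3 -m pendant '[[[0,0,10,-3,2,0,9.3],[0,0,20,-6,4,0,9.3],[0,0,30,-9,6,0,9.3],[0,0,40,-12,8,-1,9.3],[0,0,50,-14.8,10,-2,9.3],[0,0,60,-14.8,12.7,-3,9.3],[0,0,70,-14.8,12.7,-4,9.3],[0,0,80,-14.8,12.7,-5,9.3],[0,0,90,-14.8,12.7,-6,7],[0,0,91,-14.8,12.7,-6,7],[0,0,91,-14.8,12.7,-6,7],[0,0,91,-14.8,12.7,-6,7],[0,0,91,-14.8,12.7,-6,7]]]'
python3 - <<'E'
from m import *
d=grab('wrist','w10.png'); np.savez('w10.npz',**d); P,dk,gr=prep(d); al=ones_like(dk)
print(state()['tool_pos'],state()['orientation'])
axisfit(P,roi(al,200,360,60,260),.0425,.048);axisfit(P,roi(al,200,360,60,260),.01,.048)
E
```

```text
time_s: 25.75
tool_pos: [0.4132, -0.1264, 0.2554]
orientation: [0.0, 0.726, 0.688, 0.0]
contact_force: [-0.0, -0.2, -0.2]
opening: 0.747
grip_force: 0.0
[ 0.41318987 -0.12636042  0.25539265] [2.27966645e-04 7.26058301e-01 6.87633105e-01 6.56047860e-05]
  n 660 rect c 446.7 -108.3 size 187.0 97.4 ang 89.47 z [0.0432 0.0448 0.0464]
  n 1876 rect c 419.9 -117.5 size 160.3 230.6 ang 1.61 z [0.0108 0.0245 0.0461]
```

View pics/w10.png

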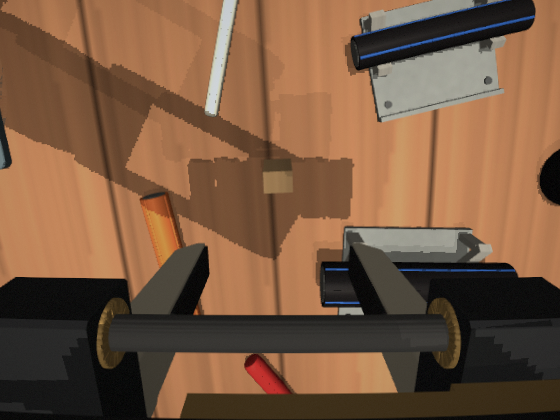

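The chock is at (278,175), centred between the fingers. I tighten the ROI.

Run:
```python
from m import *
d=dict(load('w10.npz')); P,dk,gr=prep(d); al=ones_like(dk)
r=roi(al,255,302,148,205)
axisfit(P,r,.0425,.048);axisfit(P,r,.012,.048)
```

```text
n 649 rect c 412.8 -128.1 size 23.4 30.0 ang 89.54 z [0.0433 0.0448 0.0463]
  n 909 rect c 412.8 -125.7 size 28.2 29.9 ang 88.84 z [0.0149 0.0443 0.0463]
```

```bash
python3 -m pendant '[[[0,0,0.5,-0.05,-0.2,-6,7],[0,0,0.5,-0.05,-0.2,-12,7],[0,0,0.5,-0.05,-0.2,-18,7],[0,0,0.5,-0.05,-0.2,-22,7],[0,0,0.5,-0.05,-0.2,-23,7],[0,0,0.5,-0.05,-0.2,-23,7],[0,0,0.5,-0.05,-0.2,-23,7],[0,0,0.5,-0.05,-0.2,-23,5],[0,0,0.5,-0.05,-0.2,-23,2.6],[0,0,0.5,-0.05,-0.2,-23,2.6],[0,0,0.5,-0.05,-0.2,-23,2.6],[0,0,0.5,-0.05,-0.2,-23,2.6],[0,0,0.5,-0.05,-0.2,-23,2.6],[0,0,0.5,-0.05,-0.2,-23,2.6]]]' 20
```

```text
time_s: 27.55
tool_pos: [0.4126, -0.1283, 0.0252]
orientation: [-0.0, 0.723, 0.691, -0.0]
contact_force: [0.1, -0.3, 2.0]
opening: 0.324
grip_force: 19.8
```

```bash
python3 -m pendant '[[[0,0,0,0,0,4,2.6],[0,0,0,0,0,10,2.6],[0,0,-0.5,4,-5,12,2.6],[0,0,-1,8,-10,12,2.6],[0,0,-1.5,12,-14.5,12,2.6],[0,0,-1.5,14.4,-17.5,12,2.6],[0,0,-1.5,14.4,-17.5,12,2.6],[0,0,-1.5,14.4,-17.5,8,2.6],[0,0,-1.5,14.4,-17.5,4,2.6],[0,0,-1.5,14.4,-17.5,3,2.6],[0,0,-1.5,14.4,-17.5,3,2.6],[0,0,-1.5,14.4,-17.5,3,2.6],[0,0,-1.5,14.4,-17.5,3,2.6]]]'
python3 - <<'E'
from m import *
for n in('scene','side','wrist'): d=grab(n,n+'11.png')
s=state();print(s['tool_pos'],s['orientation'])
w=cv2.imread('pics/wrist11.png');a=cv2.imread('pics/scene11.png')[140:260,160:320]
cv2.imwrite('pics/c11.png',np.hstack([cv2.resize(w,(400,300)),cv2.resize(a,(400,300))]))
E
```

```text
time_s: 29.18
tool_pos: [0.5574, -0.3039, 0.0569]
orientation: [0.001, 0.732, 0.682, 0.0]
contact_force: [0.4, 0.1, 0.1]
opening: 0.327
grip_force: 19.8
[ 0.55697973 -0.30355133  0.05607971] [7.55487057e-04 7.31739146e-01 6.81584358e-01 1.17145538e-04]
```

View pics/c11.png

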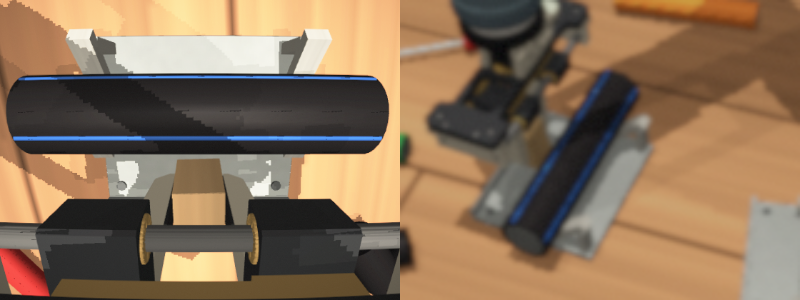

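The chock hangs midway along the thick pipe, over the pocket. I lower it, release with a small opening and rise.

```bash
python3 -m pendant '[[[0,0,0,0,0.05,-1.5,2.6],[0,0,0,0,0.05,-2.1,2.6],[0,0,0,0,0.05,-2.3,2.6],[0,0,0,0,0.05,-2.3,2.6],[0,0,0,0,0.05,-2.3,2.6]]]'
python3 -m pendant '[[[0,0,0,0,0,0,3.5],[0,0,0,0,0,0,5],[0,0,0,0,0,0,5],[0,0,0,0,0,0,5],[0,0,0,0,0,3,5],[0,0,0,0,0,9,5],[0,0,0,0,0,15,5],[0,0,0,0,0,21,5],[0,0,0,0,0,25,5],[0,0,0,0,0,25,5],[0,0,0,0,0,25,5]]]'
python3 - <<'E'
from m import *
for n in('side','wrist'): d=grab(n,n+'12.png'); np.savez(n+'12.npz',**d)
s=state();print(s['tool_pos'],s['orientation'])
w=cv2.imread('pics/wrist12.png');a=cv2.imread('pics/side12.png')[160:235,220:320]
cv2.imwrite('pics/c12.png',np.hstack([cv2.resize(w,(400,300)),cv2.resize(a,(400,300))]))
E
```

```text
time_s: 29.95
tool_pos: [0.5559, -0.3022, 0.0328]
orientation: [-0.001, 0.732, 0.682, -0.0]
contact_force: [-4.5, 2.4, 10.9]
opening: 0.323
grip_force: 19.9
time_s: 31.32
tool_pos: [0.5562, -0.3025, 0.2811]
orientation: [-0.001, 0.732, 0.682, -0.0]
contact_force: [-0.7, 0.5, -0.4]
opening: 0.541
grip_force: 0.0
[ 0.55585522 -0.30224896  0.27997379] [-1.87754531e-03  7.31774231e-01  6.81544473e-01 -2.86179577e-04]
```

View pics/c12.png

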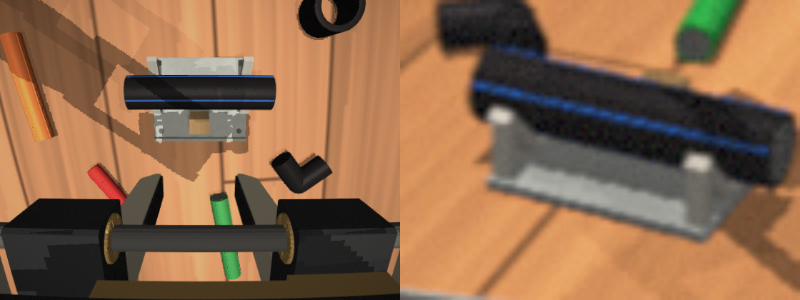

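The left half shows the chock upright in the pocket, midway along the thick pipe. I've used all 14 views, so the rest is checked by numbers only.

Run:
```python
from m import *
d=dict(load('wrist12.npz')); P,dk,gr=prep(d); al=ones_like(dk)
r=roi(al,255,310,145,205)&~dk
print('chock top');q=axisfit(P,r,.049,.056)
o=array([.5604,-.2530]);a=radians(-4.1);R=array([[cos(a),-sin(a)],[sin(a),cos(a)]])
l=(q[:,:2]-o)@R; print('local',((percentile(l,2,0)+percentile(l,98,0))/2).round(4))
print('thick');axisfit(P,roi(dk,160,400,95,160),.052,.09)
d=dict(load('scene9.npz')); P,dk,gr=prep(d); al=ones_like(dk)
print('chock b scene');axisfit(P,roi(al,388,408,193,217),.0425,.06)
```

```text
chock top
  n 633 rect c 560.3 -295.5 size 37.3 55.2 ang 85.95 z [0.0509 0.0528 0.0552]
local [-0.0007 -0.0418]
thick
  n 9776 rect c 560.1 -252.6 size 48.7 209.1 ang 85.79 z [0.0574 0.0695 0.0732]
chock b scene
  n 75 rect c 417.9 154.2 size 31.8 20.8 ang 8.02 z [0.0425 0.0441 0.0464]
```

```bash
python3 -m pendant '[[[0,0,2,-2,6,0,5],[0,0,4,-4,12,0,6],[0,0,6,-6,18,0,7],[0,0,8,-8,24,0,7],[0,0,10,-10,30,-1,7],[0,0,10,-12,36,-2,7],[0,0,10,-13.85,42,-3,7],[0,0,10,-13.85,45.5,-3,7],[0,0,10,-13.85,45.5,-3,7],[0,0,10,-13.85,45.5,-3,7],[0,0,10,-13.85,45.5,-3,7],[0,0,10,-13.85,45.5,-3,7]]]'
python3 - <<'E'
from m import *
d=dict(load('wrist12.npz')); P,dk,gr=prep(d); al=ones_like(dk)
o=array([.5604,-.2530]);a=radians(-4.1);R=array([[cos(a),-sin(a)],[sin(a),cos(a)]])
q=P[roi(al,255,310,145,205)];l=(q[:,:2]-o)@R;k=(l[:,1]<-.034)&(q[:,2]>.048)&(q[:,2]<.057)
print('A',cv2.minAreaRect((l[k]*1000).astype(float32)))
d=grab('wrist','w13.png'); np.savez('w13.npz',**d); P,dk,gr=prep(d)
s=state();print(s['tool_pos'],s['orientation'])
q=P[120:230,200:360].reshape(-1,3);q=q[(abs(q[:,0]-.417)<.03)&(abs(q[:,1]-.153)<.03)&(q[:,2]>.0425)&(q[:,2]<.048)]
print(len(q),cv2.minAreaRect((q[:,:2]*1000).astype(float32)))
E
```

```text
time_s: 32.92
tool_pos: [0.4184, 0.1512, 0.252]
orientation: [-0.0, 0.67, 0.742, -0.0]
contact_force: [0.8, -0.1, -0.6]
opening: 0.753
grip_force: 0.0
A ((-0.703761100769043, -49.0760612487793), (30.052160263061523, 23.537668228149414), 1.22672438621521)
[0.4183695  0.1513106  0.25211191] [-1.38680742e-06  6.70243262e-01  7.42141472e-01 -6.92105189e-05]
668 ((417.8524475097656, 150.7548370361328), (29.969158172607422, 23.608165740966797), 3.5418574810028076)
```

```bash
python3 -m pendant '[[[0,0,-1,-0.05,-0.05,-6,7],[0,0,-1,-0.05,-0.05,-12,7],[0,0,-1,-0.05,-0.05,-18,7],[0,0,-1,-0.05,-0.05,-22,7],[0,0,-1,-0.05,-0.05,-22.7,7],[0,0,-1,-0.05,-0.05,-22.7,7],[0,0,-1,-0.05,-0.05,-22.7,7],[0,0,-1,-0.05,-0.05,-22.7,5],[0,0,-1,-0.05,-0.05,-22.7,2.6],[0,0,-1,-0.05,-0.05,-22.7,2.6],[0,0,-1,-0.05,-0.05,-22.7,2.6],[0,0,-1,-0.05,-0.05,-22.7,2.6],[0,0,-1,-0.05,-0.05,-22.7,2.6],[0,0,-1,-0.05,-0.05,-22.7,2.6]]]' 20
```

```text
time_s: 34.72
tool_pos: [0.4176, 0.1518, 0.0252]
orientation: [-0.0, 0.676, 0.737, -0.0]
contact_force: [-0.1, 0.9, 1.8]
opening: 0.325
grip_force: 19.8
```

```bash
python3 -m pendant '[[[0,0,0,0,0,4,2.6],[0,0,0,0,0,10,2.6],[0,0,2,5,-5,12,2.6],[0,0,4,10,-10,12,2.6],[0,0,6,14,-15,12,2.6],[0,0,6,16.8,-18.3,12,2.6],[0,0,6,16.8,-18.3,12,2.6],[0,0,6,16.8,-18.3,8,2.6],[0,0,6,16.8,-18.3,4,2.6],[0,0,6,16.8,-18.3,3,2.6],[0,0,6,16.8,-18.3,3,2.6],[0,0,6,16.8,-18.3,3,2.6],[0,0,6,16.8,-18.3,3,2.6]]]'
python3 - <<'E'
from m import *
d=grab('wrist','w14.png'); P,dk,gr=prep(d)
s=state();print(s['tool_pos'],s['orientation'])
o=array([.5780,.0080]);a=radians(10.9);R=array([[cos(a),-sin(a)],[sin(a),cos(a)]])
q=P.reshape(-1,3);l=(q[:,:2]-o)@R
k=(abs(l[:,0])<.025)&(abs(l[:,1]+.041)<.025)&(q[:,2]>.05)&(q[:,2]<.09)
print(k.sum(),cv2.minAreaRect((l[k]*1000).astype(float32)),percentile(q[k,2],[5,50,95]))
print('tcp local',(s['tool_pos'][:2]-o)@R)
E
```

```text
time_s: 36.35
tool_pos: [0.5866, -0.0314, 0.0568]
orientation: [0.001, 0.636, 0.771, 0.001]
contact_force: [-0.5, 0.6, -0.7]
opening: 0.323
grip_force: 19.9
[ 0.58642016 -0.03136356  0.05651957] [1.09173242e-03 6.36466357e-01 7.71303508e-01 5.32829709e-04]
7622 ((-0.04857063293457031, -38.09904098510742), (24.677465438842773, 49.963172912597656), 89.72278594970703) [0.05372188 0.07585302 0.08539351]
tcp local [ 0.00082478 -0.0402456 ]
```

```bash
python3 -m pendant '[[[0,0,0,0,0,-1.5,2.6],[0,0,0,0,0,-2.1,2.6],[0,0,0,0,0,-2.3,2.6],[0,0,0,0,0,-2.3,2.6],[0,0,0,0,0,-2.3,2.6]]]'
python3 -m pendant '[[[0,0,0,0,0,0,3.5],[0,0,0,0,0,0,5],[0,0,0,0,0,0,5],[0,0,0,0,0,0,5],[0,0,0,0,0,3,5],[0,0,0,0,0,9,5],[0,0,0,0,0,15,5],[0,0,0,0,0,21,5],[0,0,0,0,0,26,5],[0,0,0,0,0,26,5],[0,0,0,0,0,26,5],[0,0,0,0,0,26,5]]]'
python3 - <<'E'
from m import *
d=grab('wrist','w15.png'); P,dk,gr=prep(d); q=P.reshape(-1,3); q=q[isfinite(q).all(1)]
def chk(o,a,py,r,ln,zt):
    R=array([[cos(a),-sin(a)],[sin(a),cos(a)]]);l=(q[:,:2]-array(o))@R
    k=(abs(l[:,0])<.03)&(l[:,1]<py+.017)&(l[:,1]>py-.03)&(q[:,2]>.048)&(q[:,2]<.057)
    print('chock',k.sum(),cv2.minAreaRect((l[k]*1000).astype(float32)) if k.any() else 0, median(q[k,2]))
    k=(abs(l[:,0])<.13)&(abs(l[:,1])<r*.8)&(q[:,2]>zt-r*.6)&(q[:,2]<zt+.006)
    print('pipe',k.sum(),percentile(l[k],[1,99],axis=0),percentile(q[k,2],97)) if k.any() else 0
chk((.578,.008),radians(10.9),-.041,.016,.17,.0506)
chk((.5604,-.253),radians(-4.1),-.05,.025,.21,.0724)
for n in('scene','side'):
    d=grab(n,n+'15.png'); P,dk,gr=prep(d); al=ones_like(dk)
    axisfit(P,roi(al,*((335,390,290,350) if n=='scene' else (90,140,200,275))),.135,.2)
E
```

```text
time_s: 37.02
tool_pos: [0.5849, -0.0312, 0.0328]
orientation: [-0.001, 0.636, 0.771, -0.0]
contact_force: [-4.4, 0.7, 10.6]
opening: 0.323
grip_force: 19.9
time_s: 38.52
tool_pos: [0.5847, -0.0311, 0.2899]
orientation: [-0.002, 0.637, 0.771, -0.001]
contact_force: [0.9, -0.2, -0.0]
opening: 0.536
grip_force: 0.0
chock 606 ((-0.31946754455566406, -40.30451202392578), (24.046974182128906, 29.627073287963867), 89.7816390991211) 0.052768045421353355
pipe 3764 [[-0.08411771 -0.01233945]
 [ 0.08209859  0.01253459]] 0.051580397712481976
chock 391 ((-1.200901985168457, -49.261837005615234), (29.116756439208984, 26.55021095275879), 1.1047574281692505) 0.05289475899215029
pipe 1477 [[-0.0183496  -0.01690887]
 [ 0.10332357  0.01717994]] 0.0731190084750758
  n 257 rect c 764.6 120.7 size 29.1 29.0 ang 89.75 z [0.1364 0.1487 0.1512]
  n 181 rect c 760.8 119.9 size 28.6 27.8 ang 28.01 z [0.1357 0.1472 0.15  ]
```

Everything checks out: both pipes are seated, both chocks are flat and centred, and the bottle hasn't moved. Handing in.

```bash
python3 -c "
from rig import workorder
print(workorder.hand_in())"
```

```text
the job is handed in; nothing more can be done
None
```

The job is handed in at about 39 s of the 134 s allowed: the pipes are swapped, seated and centred to about 1 mm, a chock stands flat midway in each pocket, and the bottle has not moved; no verdict was returned.

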